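Slide the clip carrier under the leaf spring

TASK

The blue clip carrier rides high on the spring-loaded bed of the checking station. With the fingertips press it down hard behind its thumb rib and, keeping it pressed, push it along so that its front passes below the steel bridge and under the leaf spring, until it is fully home against the end stop; then let go. Do not pick the carrier up, and leave the stamp, screwdriver, tape roll and marker where they are.

Things in the scene. Friction and masses are not known exactly. Their poses are not given: they have to be found in the camera images.
- station: Checking station bolted to the bench: grey base 270 x 104 mm, two aluminium rails (tops 40 mm above the bench) with a 74 mm wide channel between. Origin: centre of its underside, at bench level; +x is the direction in which the carrier is to be slid, z up. The aluminium end stop's face is at x = 118 mm (top 42 mm high). The steel leaf spring hangs behind the bridge, x = 60 to 110 mm.
- bridge (a point): Middle of the underside of the dark steel bridge that crosses the channel of the station at x = 45 to 60 mm. Its underside is 36 mm and its top 53 mm above the bench. The carrier's 12 mm tall front edge hits it unless the carrier is pressed down by more than 6 mm.
- carrier: Blue plastic plate 130 (x) x 70 (y) x 12 (z) mm, 0.15 kg, loose in the channel; four flat steel clips are let into its front half. Origin: centre of its underside; +x is its front, along the station's +x within 2 degrees. At rest its underside is 30 mm, its plate top 42 mm above the bench. Home: origin at x = 53 mm in the station's frame; it starts 80 to 98 mm short of that.
- rib (a point): Middle of the top edge of the thumb rib that crosses the carrier: upright rear face (to push against) at x = -37 mm of the carrier, sloping front down to x = -22 mm, 10 mm higher than the plate, 66 mm wide.
- pad (a point): Middle of the ribbed thumb pad on the carrier: the flat top between the carrier's rear edge and the thumb rib, 28 mm long (x), 70 mm wide, 42 mm above the bench at rest. The point lies 14 mm behind the rib's rear face and 51 mm behind the carrier's origin. Axes as the carrier's.
- home_pad (a point): Fixed point of the station (x = 2 mm, 24 mm above its underside): directly below where the pad's middle stands when the carrier is home. Axes as the station's.
- bed (a joint): How far the spring-loaded bed under the carrier is pressed down, in m: 0 at rest, 0.012 at its hard stop. It moves straight down without tilting; 650 N/m with 4.5 N preload, so some 3 N begin to move it with the carrier on it and about 11 N hold it at the bottom. Let go, it lifts the carrier again, against the bridge if the carrier is under it.
- leaf (a joint): How far the leaf spring is bent upward, in rad: 0 when free (its tip then 28 mm above the bench), about 0.1 to 0.25 with the carrier home under it. It is 40 mm wide; it slopes down in the sliding direction so the carrier's front lifts it, and presses on the carrier with 2 to 4 N.
- stamp: Turned wooden inspection stamp standing on the bench, 27 mm wide, 63 mm tall, origin at the centre of its underside. Leave alone.
- screwdriver: Screwdriver with an orange handle, 188 mm long, lying on the bench, origin at the centre of its underside. Leave alone.
- tape: Roll of amber tape lying flat, 72 mm across, 18 mm high, origin at its underside. Leave alone.
- marker: Black marker pen lying on the bench, 136 mm long, 18 mm thick, origin at the centre of its underside. Leave alone.
There are look-alikes about, which are no part of the job. There is more than one size of the carrier; the one meant has the size given above.

How it is judged (in metres and radians):
On the way, in this order (a step that is already met when the one before it is completed fails the run):
1. the carrier is pressed down by the fingers at least 5 mm on its sprung bed, before its front has gone under the leaf spring (value of joint bed above 0.005 m and contact force between the fingers and carrier above 2 N and x of carrier in the frame of station below 0.005 m), for 0.05 s.
2. the carrier's front has passed below the bridge and lifted the leaf spring while the fingers press it (x of carrier in the frame of station above 0.02 m and value of joint leaf above 0.025 rad and contact force between the fingers and carrier above 2 N), for 0.05 s.
At the end, for the whole second after the job is handed in: The carrier's front is within 4 mm of the end stop, under the lifted leaf spring (bent over 0.08 rad) and held down by the bridge (bed over 4 mm down), level within 3 degrees and at rest (x of carrier in the frame of station above 0.049 m and value of joint leaf above 0.08 rad and value of joint bed above 0.004 m and angle between carrier's own z axis and vertical below 0.06 rad and linear speed of carrier below 0.01 m/s); the robot touches nothing.
It fails at once if the carrier is picked up: its underside more than 38 mm above the bench (8 mm above its resting height) (z of carrier in the frame of station above 0.038 m).
It fails at once if the stamp, screwdriver, tape roll or marker is moved by more than 20 mm (distance of any of stamp, screwdriver, tape, marker from where it was at the start of the episode above 0.02 m).
It fails at once if the stamp is tipped over (angle between stamp's own z axis and vertical above 0.5 rad).
It also fails if it takes over 38 s, if anything falls off the work surface, if the arm or the gripper's body presses on something with over 40 N, if the wrist force passes 120 N, or if a joint passes its speed limit or range.

ROBOT

A 7-joint arm with a two-finger parallel gripper is mounted at the origin on the work surface; the furniture and walls round the work are solid. World frame = base frame: x ahead of the robot, y to its left, z up, the work surface at z = 0. Lengths are in mm, angles in degrees, forces in N, time in s.
With the tool pointing down it reaches from about 375 to 925 mm from the base axis. Payload 3.1 kg.
Tool frame: the origin (TCP) lies at the very end of the fingers, on their centre line; the grasp point (between the pads) lies 19 mm behind it; z points along the fingers, x is the direction in which the jaws open and shut, and the axes are right-handed (so a half turn about z gives the same grasp; the last joint's range is limited). The gripper opens to 85 mm and grips with 20 to 120 N. Pads are 22 mm wide; open, the fingers measure 114 mm over their backs; the gripper's body (76 mm by 85 mm) begins 54 mm behind the grasp point. The pads swing forward as they close: fully open they stand 13 mm farther back than shut.
Start: joints at [68.938, 21.939, 2.515, 91.553, -1.026, 66.532, -2.859], TCP at [173.27, -626.482, 198.769] pointing down, gripper open.
Joint ranges: [-149.38, 149.38], [-23.57, 123.04], [-84.95, 90], [0, 143.3], [-89.99, 269.99], [3.08, 112.72], [-163.45, 163.45]. Speed limits (degrees/s): [159.86, 159.86, 180, 180, 180, 180, 180].

INTERFACE

Orientations are given as [roll, pitch, yaw] about the fixed x, y, z axes, in that order (R = Rz(yaw) Ry(pitch) Rx(roll)).
In Python, from bench import sensors, viewer, manip gives the robot as it stands. The module is installed in compiled form; this text tells all that it offers.
- The arm moves only by the shell command python3 -m creep 'ROWS' [FORCE]. ROWS is JSON, a list of rows, each an object of numbers: "jaw": the closure in counts, from 0 (fully open) to 255 (shut); "dx", "dy", "dz": the shift along the tool's x, y, z in m; "spin": the turn about the tool's z in degrees. In form: [{"jaw": .., "dx": .., "dy": .., "dz": .., "spin": ..}, ...]. A call has 1 to 20 rows; each row shifts and turns the pose as measured when the row begins, along the tool's axes as they then stand; what a row does not reach is not made up. A row lasts 1/10 s, in which the tool goes at most 50 mm and 8.59 degrees, less where a joint would pass 70% of its speed; a pose out of reach is approached as far as the arm can. A call is refused whole if a number of a shift passes 0.05 or a number of a turn 8.59, either way. A call with a gripper value outside its range is refused whole. The fingers move at their own pace and stop on an object; FORCE is the grip in N (left out, the last holds). Time passes only in rows, so rows that do not move let the fingers close. It gives the time, the measured TCP pose, the force and the opening at its end, in the units of the state.
- sensors.read_state(): the state, without advancing time (a new reading comes with each control period).
- viewer.read_camera(name): name is "scene" or "top"; returns the picture (480x640x3 uint8, blue, green, red); there is no depth.
- viewer.get_calibration(name): a dict with "vertical_fov" (degrees; the focal length in pixels is half the picture's height over the tangent of half this angle, whatever the lens; pixels are square), "cx", "cy" (the principal point, pixels), "R" (3x3) and "t" (3): a world point X has camera coordinates R X + t. Camera axes: x right, y down, z forward; pixel columns grow to the right and rows downward; lengths in mm; the calibration is good to about 2 mm. A picture is of the moment at which its call begins. get_calibration takes no time and is no camera call.
- manip.finish_job(): hands the job in, once; it reports no verdict.
The state is a dict: "clock": time; "joint_positions": joint angles; "joint_velocities": joint speeds; "tau": joint torques, N m; "eef_pos": TCP position; "tcp_rot": TCP orientation; "force": force on the tool from outside, world axes, zero at the start; "ft_torque": the same for the moment, N m; "grip_width": opening from 0.0 (shut) to 1.0 (fully open).
Only numpy, scipy, OpenCV 4.12 (cv2) and the standard library are available. Lean on these libraries where they do the work, as an engineer would, in place of code of your own. Each camera call takes 0.05 s, during which the arm holds its last target. There are 200 camera calls.

## Working session

There is one attempt and no reset: what is moved stays moved. The work goes in short steps, Python scripts to look and compute and a shell command to move; the robot and the scene stay as the last step left them, time stands still between calls to the robot, and variables do not carry over. Pictures are saved under pics/ and viewed, about 8 in all and at most 12, crops included, and the job is handed in when it is done.

```bash
mkdir -p pics
python3 - <<'E'
from bench import sensors, viewer
import cv2
print(sensors.read_state())
for n in("scene","top"):
    cv2.imwrite(f"pics/{n}0.png",viewer.read_camera(n)); print(viewer.get_calibration(n))
E
```

```text
{'clock': 0.0, 'joint_positions': array([68.93644086, 21.99554168,  2.51161683, 91.65024653, -1.02579652,
       66.53227669, -2.85867882]), 'joint_velocities': array([ 0.03418465, -0.09269877, -0.04090584, -0.01760974,  0.03579323,
       -0.01743117,  0.10850395]), 'tau': array([ 3.63614811e-05, -4.33461821e+01,  1.02446795e+00, -2.49508560e+01,
        1.05996107e-02,  1.14593495e-02, -2.02620981e-05]), 'eef_pos': array([ 172.97640075, -625.47251237,  197.33742142]), 'tcp_rot': array([ 1.79991641e+02,  1.55348526e-01, -7.45352405e+01]), 'force': array([-0.02583741,  0.49505723, -0.02005359]), 'ft_torque': array([ 0.00874255, -0.05779544,  0.01454533]), 'grip_width': 0.9934123214300502}
{'vertical_fov': 57.614874042587005, 'cx': 318.9523814061411, 'cy': 240.05011618312068, 'R': array([[-7.42599839e-01, -6.69735135e-01,  5.71816737e-04],
       [-5.20627397e-01,  5.76732229e-01, -6.29545113e-01],
       [ 4.21298696e-01, -4.67797803e-01, -7.76963721e-01]]), 't': array([379.96638411, 309.51004938, 784.03170317])}
{'vertical_fov': 46.42297560941737, 'cx': 309.1248374538051, 'cy': 237.51162074321445, 'R': array([[ 0.02403619, -0.99926155,  0.02997682],
       [-0.99012259, -0.027938  , -0.13739257],
       [ 0.1381286 , -0.02637833, -0.99006296]]), 't': array([ -53.81603901,  537.5413859 , 1302.69813866])}
```

View pics/scene0.png

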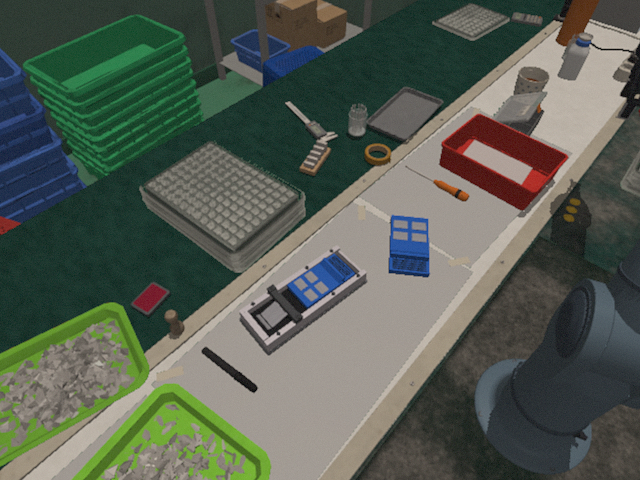

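View pics/top0.png

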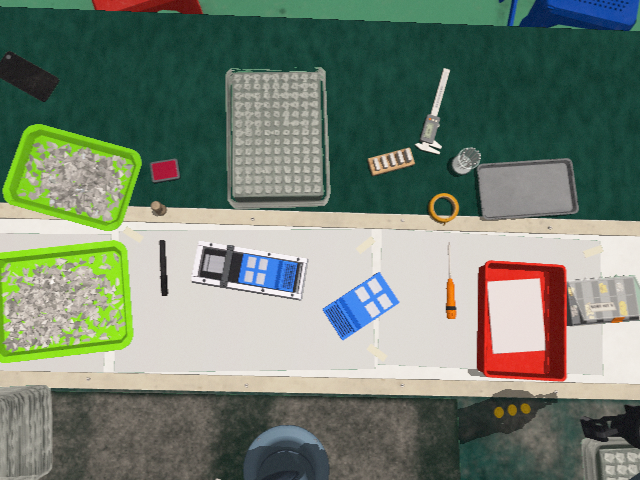

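The scene view shows the station at (305,300) with a blue carrier in it. A second, loose blue carrier lies at (410,245). In the top view the station is at (250,270) and the loose one at (360,305), and the bridge is on the left end, so station +x is about world +y. Candidates are the carrier in the channel (top 268,270) and the loose look-alike (top 360,305). I choose the one in the channel and check it in a crop.

```bash
cat > h.py <<'E'
import numpy as np, cv2
from bench import sensors, viewer
def ray(n,uv):
    c=viewer.get_calibration(n); f=240/np.tan(np.radians(c["vertical_fov"]/2))
    R,t=np.array(c["R"]),np.array(c["t"])
    return -R.T@t, R.T@np.array([(uv[0]-c["cx"])/f,(uv[1]-c["cy"])/f,1])
def onz(n,uv,z):
    o,d=ray(n,uv); return o+d*(z-o[2])/d[2]
def proj(n,X):
    c=viewer.get_calibration(n); f=240/np.tan(np.radians(c["vertical_fov"]/2))
    p=np.array(c["R"])@np.array(X)+np.array(c["t"]); return p[:2]/p[2]*f+[c["cx"],c["cy"]]
E
python3 - <<'E'
from h import *
im=cv2.imread("pics/top0.png"); hsv=cv2.cvtColor(im,cv2.COLOR_BGR2HSV)
b=cv2.inRange(hsv,(100,120,60),(125,255,255)); b[:, :150]=0
cs=cv2.findContours(b[225:350],cv2.RETR_EXTERNAL,cv2.CHAIN_APPROX_SIMPLE)[0]
for c in cs:
    if cv2.contourArea(c)>300:
        r=cv2.boxPoints(cv2.minAreaRect(c))+[0,225]
        P=np.array([onz("top",p,42) for p in r]); print("blue",r.round(1).tolist(),P.round(0)[:,:2].tolist(),np.linalg.norm(P-np.roll(P,1,0),axis=1))
w=cv2.inRange(hsv,(0,0,225),(180,40,255))
m=np.zeros_like(w); m[235:305,188:312]=w[235:305,188:312]
r=cv2.boxPoints(cv2.minAreaRect(cv2.findNonZero(m)))
P=np.array([onz("top",p,40) for p in r]); print("white",r.round(1).tolist(),P.round(0)[:,:2].tolist(),np.linalg.norm(P-np.roll(P,1,0),axis=1))
cv2.imwrite("pics/c1.png",cv2.resize(im[230:310,180:320],None,fx=5.7,fy=5.7,interpolation=cv2.INTER_CUBIC))
E
```

```text
blue [[321.5, 308.9], [378.6, 271.3], [399.1, 302.5], [342.0, 340.1]] [[370.0, -73.0], [462.0, -207.0], [389.0, -256.0], [299.0, -122.0]] [ 86.42314967 162.43824346  87.482533   161.38675741]
blue [[237.1, 282.0], [242.2, 252.7], [297.3, 262.5], [292.2, 291.7]] [[428.0, 127.0], [497.0, 118.0], [478.0, -13.0], [408.0, -3.0]] [131.66128247  70.15873962 132.64613894  70.18995679]
white [[190.10000610351562, 300.1000061035156], [192.3000030517578, 240.60000610351562], [312.70001220703125, 245.10000610351562], [310.3999938964844, 304.6000061035156]] [[383.0, 235.0], [523.0, 238.0], [520.0, -49.0], [379.0, -47.0]] [282.00801214 140.53239085 286.17685271 141.23180397]
```

View pics/c1.png

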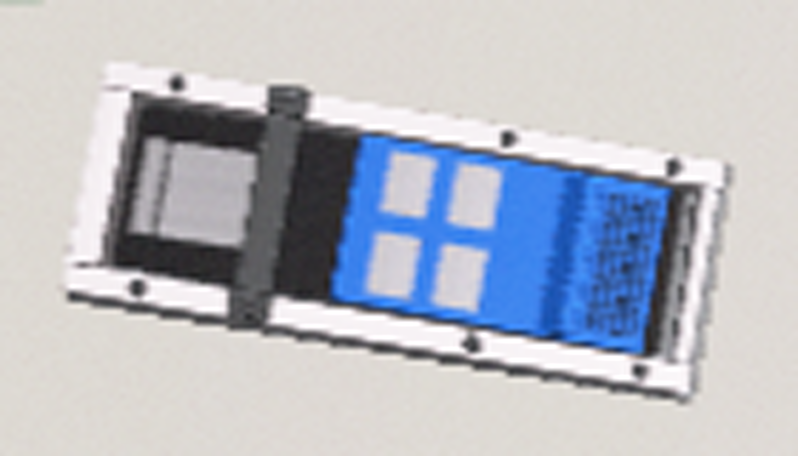

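The crop shows the carrier in the channel, with four clips in its front half on the left and the rib and pad on the right. It measures 132x70 mm on z=42. The loose one measures about 162x87 mm on that plane, so it is the wrong size. I choose the one in the channel. Next I close the jaws and turn the tool so that its y axis runs along the channel.

```bash
python3 -m creep '[{"jaw":255,"spin":-8.25},{"jaw":255,"spin":-8.25},{"jaw":255,"spin":-8.25},{"jaw":255,"spin":-8.25},{"jaw":255,"spin":-8.25},{"jaw":255,"spin":-8.25},{"jaw":255,"spin":-8.25},{"jaw":255,"spin":-8.25}]' 40
python3 - <<'E'
from h import *
q=[(105,65),(727,160),(690,395),(68,295)]
P=np.array([onz("top",(180+u/5.7-.5+.09,230+v/5.7-.5+.09),40)[:2] for u,v in q]); print(P.round(1), np.linalg.norm(P-np.roll(P,1,0),axis=1))
C=P.mean(0); d=(P[0]+P[3]-P[1]-P[2])/2; d/=np.linalg.norm(d); n=np.array([-d[1],d[0]])
print("station",C,np.degrees(np.arctan2(d[1],d[0])))
im=cv2.imread("pics/top0.png"); hsv=cv2.cvtColor(im,cv2.COLOR_BGR2HSV)
b=cv2.inRange(hsv,(100,120,60),(125,255,255)); m=np.zeros_like(b); m[235:305,188:308]=b[235:305,188:308]
r=cv2.boxPoints(cv2.minAreaRect(cv2.findNonZero(m)))
Q=np.array([onz("top",p,42)[:2] for p in r]); c=Q.mean(0); print("carrier",c,"in station",(c-C)@d,(c-C)@n)
for k in(-51,-37): print(k,c+k*d)
for k in (45,60,118): print("st",k,proj("top",[*(C+k*d),53 if k<100 else 42]))
print("scene pad",proj("scene",[*(c-51*d),42]))
E
```

```text
[[522.7 224. ]
 [489.9 -36.1]
 [392.  -23.2]
 [426.7 234.3]] [ 96.57196451 262.22824499  98.75652364 259.87583637]
station [457.83017784  99.75112357] 82.58892807466357
carrier [452.72188709  57.38688798] in station -42.66923983202915 -0.3988278521978663
-51 [446.14353856   6.81292896]
-37 [447.94935972  20.69597654]
st 45 [229.9673456  266.19804791]
st 60 [223.63125739 265.20508701]
st 118 [199.88768751 261.80757829]
scene pad [339.52088698 265.56125266]invalid input at $[0]: expected keys jaw, dx, dy, dz, spin
```

```bash
python3 -m creep '[{"jaw":255,"dx":0,"dy":0,"dz":0,"spin":-8.35},{"jaw":255,"dx":0,"dy":0,"dz":0,"spin":-8.35},{"jaw":255,"dx":0,"dy":0,"dz":0,"spin":-8.35},{"jaw":255,"dx":0,"dy":0,"dz":0,"spin":-8.35},{"jaw":255,"dx":0,"dy":0,"dz":0,"spin":-8.35},{"jaw":255,"dx":0,"dy":0,"dz":0,"spin":-8.35},{"jaw":255,"dx":0,"dy":0,"dz":0,"spin":-8.35},{"jaw":255,"dx":0,"dy":0,"dz":0,"spin":-8.35}]' 40
python3 - <<'E'
from h import *
print([ (n,onz("top",(180+u/5.7-.4,230+v/5.7-.4),52).round(1)) for n,u,v in (("ribtop?",580,262),)])
E
```

```text
clock: 0.9
eef_pos: [171.4, -620.6, 190.5]
tcp_rot: [-179.2, 0.4, -5.7]
force: [0.2, -0.2, -0.0]
grip_width: 0.003
[('ribtop?', array([444.9,  23.6,  52. ]))]
```

```bash
python3 -m creep '[{"jaw":255,"dx":0.03,"dy":-0.035,"dz":0,"spin":0},{"jaw":255,"dx":0.03,"dy":-0.035,"dz":0,"spin":0},{"jaw":255,"dx":0.03,"dy":-0.035,"dz":0,"spin":0},{"jaw":255,"dx":0.03,"dy":-0.035,"dz":0,"spin":0},{"jaw":255,"dx":0.03,"dy":-0.035,"dz":0,"spin":0},{"jaw":255,"dx":0.01,"dy":-0.045,"dz":0,"spin":0},{"jaw":255,"dx":0.01,"dy":-0.045,"dz":0,"spin":0},{"jaw":255,"dx":0.01,"dy":-0.045,"dz":0,"spin":0},{"jaw":255,"dx":0.005,"dy":-0.045,"dz":0,"spin":0},{"jaw":255,"dx":0.005,"dy":-0.045,"dz":0,"spin":0},{"jaw":255,"dx":0.005,"dy":-0.045,"dz":0,"spin":0},{"jaw":255,"dx":0.005,"dy":-0.045,"dz":0,"spin":0},{"jaw":255,"dx":0,"dy":0,"dz":0,"spin":0}]' 40
```

```text
clock: 2.2
eef_pos: [422.7, -134.9, 188.5]
tcp_rot: [-179.0, 0.9, -5.9]
force: [-0.7, -0.3, -0.7]
grip_width: -0.005
```

```bash
python3 -m creep '[{"jaw":255,"dx":0.003,"dy":-0.036,"dz":0.01,"spin":1},{"jaw":255,"dx":0.003,"dy":-0.036,"dz":0.01,"spin":0.8},{"jaw":255,"dx":0.003,"dy":-0.036,"dz":0.01,"spin":0},{"jaw":255,"dx":0,"dy":-0.03,"dz":0.01,"spin":0},{"jaw":255,"dx":0,"dy":0,"dz":0.03,"spin":0},{"jaw":255,"dx":0,"dy":0,"dz":0.02,"spin":0},{"jaw":255,"dx":0,"dy":0,"dz":0,"spin":0},{"jaw":255,"dx":0,"dy":0,"dz":0,"spin":0}]' 40
```

```text
clock: 3.0
eef_pos: [448.2, 6.8, 97.7]
tcp_rot: [-179.1, 0.8, -7.7]
force: [0.1, 0.5, 0.6]
grip_width: -0.0
```

```bash
python3 -m creep '[{"jaw":255,"dx":-0.002,"dy":0,"dz":0.025,"spin":0},{"jaw":255,"dx":0,"dy":0,"dz":0.013,"spin":0},{"jaw":255,"dx":0,"dy":0,"dz":0,"spin":0},{"jaw":255,"dx":0,"dy":0,"dz":0,"spin":0}]' 40
python3 - <<'E'
from h import *
a=viewer.read_camera("scene")[210:340,220:390]; b=viewer.read_camera("top")[200:330,185:355]
cv2.imwrite("pics/c2.png",cv2.resize(np.hstack([a,b]),None,fx=2.35,fy=2.35*1.6,interpolation=cv2.INTER_CUBIC) if 0 else cv2.resize(np.vstack([a,b]),None,fx=2.3,fy=2.3,interpolation=cv2.INTER_CUBIC))
s=sensors.read_state(); print(s["eef_pos"],proj("scene",s["eef_pos"]),proj("top",s["eef_pos"]))
E
```

```text
clock: 3.4
eef_pos: [449.5, 4.9, 62.3]
tcp_rot: [-179.2, 0.4, -7.9]
force: [-0.0, -0.3, -0.0]
grip_width: -0.001
[449.89900497   4.94190563  62.59229524] [339.10192534 258.36826339] [289.33589217 273.31774468]
```

View pics/c2.png

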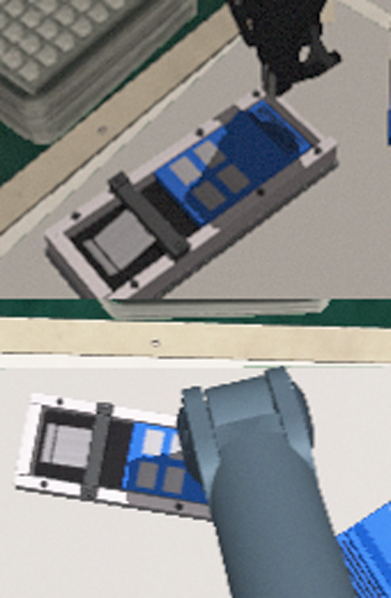

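The scene crop is too coarse to show how the fingertips stand to the pad, so I take a sharper one.

Run:
```python
from h import *
a=viewer.read_camera("scene")[195:295,290:390]
cv2.imwrite("pics/c3.png",cv2.resize(cv2.convertScaleAbs(a,alpha=2,beta=20),None,fx=6,fy=6,interpolation=cv2.INTER_CUBIC))
```

```text
(no output)
```

View pics/c3.png

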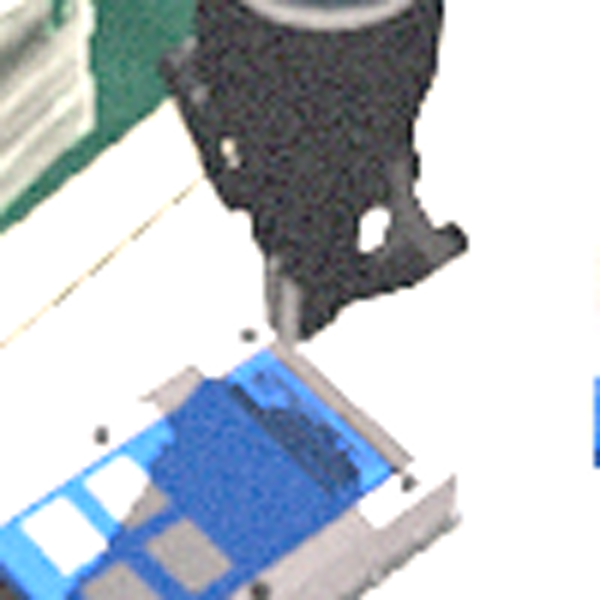

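The dark finger ends at crop (290,345), which is px (338,252). The projected TCP is (339,258). Pale pads may have saturated, so I compare with the first picture by difference.

Run:
```python
from h import *
a=viewer.read_camera("scene")[215:275,310:370]; b=cv2.imread("pics/scene0.png")[215:275,310:370]
d=cv2.absdiff(a,b)*3
f=lambda x:cv2.resize(x,None,fx=6.6,fy=6.6,interpolation=cv2.INTER_NEAREST)
cv2.imwrite("pics/c4.png",np.hstack([f(a),f(d)]))
s=sensors.read_state(); print(s["eef_pos"],s["joint_positions"],s["grip_width"])
```

```text
[449.81814864   5.13213989  62.53815683] [ 29.50603222  14.98625748 -37.60565553 122.98329065  11.51552573
  45.76317053 -23.17058443] 0.0015169280872955042
```

View pics/c4.png

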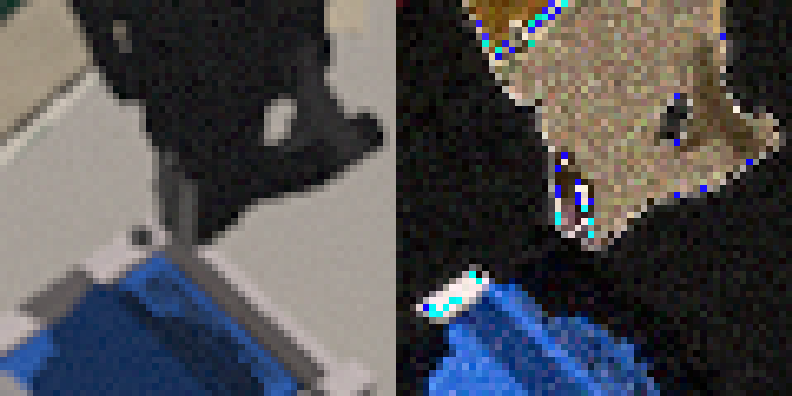

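The fingertip shows about 7–10 px above where the reported TCP projects, while the carrier agrees in both views. In the start pictures the gripper may be visible in both cameras, so I check the TCP reading there.

Run:
```python
from h import *
p=np.array([173,-625.5,198]); out=[]
for n in("scene","top"):
    im=cv2.imread(f"pics/{n}0.png"); u=proj(n,p); print(n,u, proj(n,p+[0,0,150]))
    x=int(np.clip(u[0]-50,0,540)); y=int(np.clip(u[1]-60,0,380)); print(x,y)
    c=cv2.resize(im[y:y+100,x:x+100],None,fx=4,fy=4,interpolation=cv2.INTER_CUBIC)
    for k,col in ((0,(0,0,255)),(57,(0,255,0)),(-57,(0,255,0))):
        d=np.array([.267,-.964,0])*k+[0,0,13 if k else 0]; q=(proj(n,p+d)-[x,y])*4
        cv2.circle(c,tuple(int(v) for v in q),4,col,1)
    out.append(c)
cv2.imwrite("pics/c5.png",np.hstack(out))
s=sensors.read_state()["eef_pos"]
for v in(249,252): 
  for z in (62.5,80,95): print(v,z,onz("scene",(339,v),z).round(0))
```

```text
scene [612.85569009 123.47817228] [651.85999409  61.14668964]
540 63
top [592.74913346 411.45875605] [637.45123123 425.77847731]
540 351
249 62.5 [466. -14.  62.]
249 80 [458.  -3.  80.]
249 95 [451.   6.  95.]
252 62.5 [461.  -8.  62.]
252 80 [453.   3.  80.]
252 95 [446.  12.  95.]
```

View pics/c5.png

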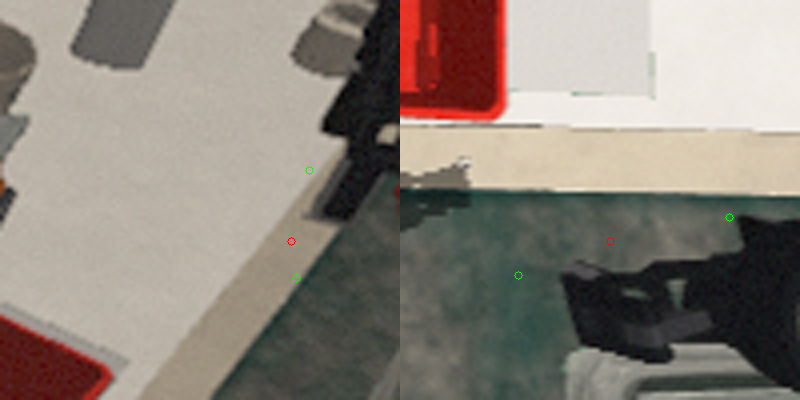

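Run:
```python
from h import *
def tri(a,b):
    o1,d1=ray("scene",a);o2,d2=ray("top",b)
    s=np.linalg.lstsq(np.c_[d1,-d2],o2-o1,rcond=None)[0]; P,Q=o1+s[0]*d1,o2+s[1]*d2
    return (P+Q)/2,np.linalg.norm(P-Q)
for b in((586,418),(582,418),(585,427),(583,437)):
    print(b,*tri((540+325/4,63+217/4),b))
im0=cv2.imread("pics/scene0.png")
print(proj("scene",[450,5,62]))
```

```text
(586, 418) [ 164.81753737 -591.17191144  236.78517185] 2.8050868898665016
(582, 418) [ 164.93787964 -580.46469979  242.41771742] 4.145100856976198
(585, 427) [ 156.86987837 -581.54510603  244.99699326] 12.885934674803895
(583, 437) [ 148.37695919 -568.08750068  255.88261602] 29.571235639064163
[339.03753196 258.52609554]
```

The start views triangulate the open fingertip to about (165,-591,237). The TCP reading would put it at z≈211 with the same xy. So the reading is right sideways, but the fingertips may stand about 25 mm higher than reported. I descend in guarded steps and let contact decide.

```bash
python3 -m creep '[{"jaw":255,"dx":-0.003,"dy":-0.001,"dz":0.01,"spin":0},{"jaw":255,"dx":0,"dy":0,"dz":0.005,"spin":0},{"jaw":255,"dx":0,"dy":0,"dz":0,"spin":0}]' 40; for i in 1 ; do :; done
python3 -m creep '[{"jaw":255,"dx":0,"dy":0,"dz":0.004,"spin":0},{"jaw":255,"dx":0,"dy":0,"dz":0,"spin":0}]'
python3 -m creep '[{"jaw":255,"dx":0,"dy":0,"dz":0.004,"spin":0},{"jaw":255,"dx":0,"dy":0,"dz":0,"spin":0}]'
```

```text
clock: 3.9
eef_pos: [447.7, 6.8, 47.5]
tcp_rot: [-179.2, 0.2, -7.9]
force: [0.5, -0.1, 0.7]
grip_width: 0.0
clock: 4.1
eef_pos: [447.2, 7.0, 42.8]
tcp_rot: [-179.2, 0.3, -7.9]
force: [-0.2, 0.4, 0.0]
grip_width: 0.002
clock: 4.3
eef_pos: [447.3, 7.1, 38.4]
tcp_rot: [-179.2, 0.3, -7.9]
force: [-0.4, -0.3, 0.0]
grip_width: 0.001
```

At reading z=38 there is still no force, so the fingertips do stand higher than reported. I keep creeping down.

```bash
for i in 1; do python3 -m creep '[{"jaw":255,"dx":0,"dy":0,"dz":0.006,"spin":0},{"jaw":255,"dx":0,"dy":0,"dz":0,"spin":0}]'|grep -E "eef|force"
python3 -m creep '[{"jaw":255,"dx":0,"dy":0,"dz":0.004,"spin":0},{"jaw":255,"dx":0,"dy":0,"dz":0,"spin":0}]'|grep -E "eef|force"
python3 -m creep '[{"jaw":255,"dx":0,"dy":0,"dz":0.004,"spin":0},{"jaw":255,"dx":0,"dy":0,"dz":0,"spin":0}]'|grep -E "eef|force"; done
```

```text
eef_pos: [447.4, 7.1, 31.9]
force: [-0.3, -0.4, -0.3]
eef_pos: [447.4, 7.2, 27.5]
force: [-0.0, -0.5, -0.1]
eef_pos: [447.4, 7.3, 23.1]
force: [-0.9, -0.3, -0.7]
```

```bash
python3 -m creep '[{"jaw":255,"dx":0,"dy":0,"dz":0.003,"spin":0},{"jaw":255,"dx":0,"dy":0,"dz":0,"spin":0}]'|grep -E "eef|force"
python3 -m creep '[{"jaw":255,"dx":0,"dy":0,"dz":0.003,"spin":0},{"jaw":255,"dx":0,"dy":0,"dz":0,"spin":0}]'|grep -E "eef|force"
python3 - <<'E'
from h import *
a=viewer.read_camera("scene")[215:290,300:375]
cv2.imwrite("pics/c6.png",cv2.resize(a,None,fx=7,fy=7,interpolation=cv2.INTER_CUBIC))
E
```

```text
eef_pos: [447.5, 7.3, 19.9]
force: [-0.2, 0.8, -0.5]
eef_pos: [447.6, 7.3, 16.7]
force: [-0.6, -0.2, 0.4]
```

View pics/c6.png

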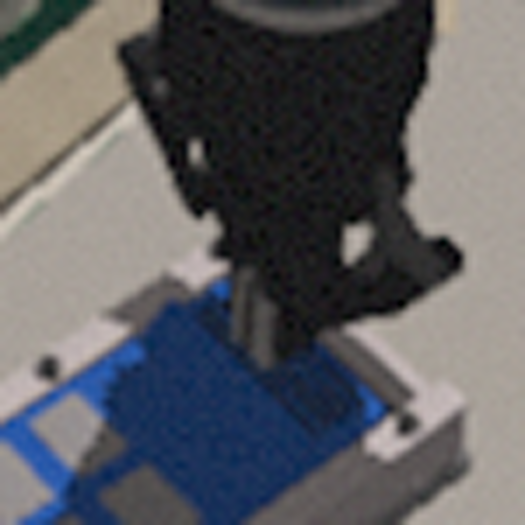

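The fingertips are above the pad just behind the rib, with the tip at crop (250,350), and between the rails. I press on.

```bash
for i in 1; do
python3 -m creep '[{"jaw":255,"dx":0,"dy":0,"dz":0.003,"spin":0},{"jaw":255,"dx":0,"dy":0,"dz":0,"spin":0}]'|grep -E "eef|force"
python3 -m creep '[{"jaw":255,"dx":0,"dy":0,"dz":0.003,"spin":0},{"jaw":255,"dx":0,"dy":0,"dz":0,"spin":0}]'|grep -E "eef|force"
python3 -m creep '[{"jaw":255,"dx":0,"dy":0,"dz":0.003,"spin":0},{"jaw":255,"dx":0,"dy":0,"dz":0,"spin":0}]'|grep -E "eef|force";done
python3 -c "
from h import *
print(onz('scene',(337.9,267.1),44))"
```

```text
eef_pos: [448.0, 7.4, 13.8]
force: [-0.3, -0.1, 0.5]
eef_pos: [448.1, 7.5, 10.6]
force: [-0.2, 0.6, -1.0]
eef_pos: [448.7, 7.5, 7.9]
force: [-0.8, -0.0, 3.3]
[445.2230378   13.35096585  44.        ]
```

Contact comes at reading z≈9, so the offset is about 33 mm. Now I press to the bottom.

```bash
python3 -m creep '[{"jaw":255,"dx":-0.001,"dy":0,"dz":0.004,"spin":0},{"jaw":255,"dx":0,"dy":0,"dz":0.003,"spin":0}]'|grep -E "eef|force"
python3 -m creep '[{"jaw":255,"dx":0,"dy":0,"dz":0.003,"spin":0},{"jaw":255,"dx":0,"dy":0,"dz":0.002,"spin":0}]'|grep -E "eef|force"
python3 -m creep '[{"jaw":255,"dx":0,"dy":0,"dz":0.002,"spin":0},{"jaw":255,"dx":0,"dy":0,"dz":0.002,"spin":0}]'|grep -E "eef|rot|force"
```

```text
eef_pos: [448.9, 7.4, 1.8]
force: [-3.0, -0.3, 8.1]
eef_pos: [448.9, 7.4, -2.4]
force: [-2.9, -0.3, 10.0]
eef_pos: [449.0, 7.2, -3.2]
tcp_rot: [-179.6, 0.2, -7.9]
force: [-8.0, -0.1, 28.5]
```

The bed is at its hard stop, at reading z≈-2.6. Now I push along the station's +x (tool -y) while pressing.

```bash
python3 -m creep '[{"jaw":255,"dx":-0.0005,"dy":-0.004,"dz":0.0005,"spin":0},{"jaw":255,"dx":-0.0005,"dy":-0.004,"dz":0.0005,"spin":0},{"jaw":255,"dx":-0.0005,"dy":-0.004,"dz":0.0005,"spin":0},{"jaw":255,"dx":0,"dy":-0.004,"dz":0.0005,"spin":0}]'|grep -E "eef|rot|force"
python3 -m creep '[{"jaw":255,"dx":0,"dy":-0.004,"dz":0.001,"spin":0},{"jaw":255,"dx":0,"dy":-0.004,"dz":0.001,"spin":0},{"jaw":255,"dx":0,"dy":-0.004,"dz":0.001,"spin":0}]'|grep -E "eef|rot|force"
```

```text
eef_pos: [451.9, 11.8, -0.9]
tcp_rot: [179.3, 0.1, -8.2]
force: [-2.6, -5.0, 9.6]
eef_pos: [452.1, 13.4, -2.3]
tcp_rot: [178.3, 0.3, -8.6]
force: [-2.6, -6.3, 11.0]
```

The steps are so small that most of each one is lost to compliance, and the tool begins to tilt. I use larger steps.

```bash
python3 -m creep '[{"jaw":255,"dx":0,"dy":-0.012,"dz":0.0025,"spin":0},{"jaw":255,"dx":0,"dy":-0.012,"dz":0.002,"spin":0}]'|grep -E "eef|rot|force"
python3 -m creep '[{"jaw":255,"dx":0,"dy":-0.012,"dz":0.002,"spin":-0.5},{"jaw":255,"dx":0,"dy":-0.012,"dz":0.002,"spin":-0.5}]'|grep -E "eef|rot|force"
```

```text
eef_pos: [452.1, 14.8, -3.0]
tcp_rot: [176.1, 0.9, -9.2]
force: [-11.5, -21.5, 39.9]
eef_pos: [451.5, 13.4, -2.6]
tcp_rot: [173.6, 1.6, -9.0]
force: [-10.3, -16.0, 34.5]
```

The tool tilts instead of sliding. Normal force is about 35–40 N and friction about 0.55 of it, so I am pressing too hard. I measure numerically whether the carrier has moved.

```bash
cat >> h.py <<'E'
C=np.array([457.83,99.75]); D=np.array([np.cos(np.radians(82.4)),np.sin(np.radians(82.4))]); N=np.array([-D[1],D[0]])
def front(im,z=42):
    # station x where blue begins along the centre lines (top view)
    hsv=cv2.cvtColor(im,cv2.COLOR_BGR2HSV); b=cv2.inRange(hsv,(100,90,30),(125,255,255))
    r=[]
    for y in (-30,-2,28):
        xs=[x for x in np.arange(-60,118,.5) if b[tuple(np.round(proj("top",[*(C+x*D+y*N),z])).astype(int)[::-1])]]
        r.append((y,max(xs) if xs else None))
    return r
E
python3 - <<'E'
from h import *
print(front(cv2.imread("pics/top0.png")))
im=viewer.read_camera("top"); cv2.imwrite("pics/top1.png",im); print(front(im,32)); s=sensors.read_state(); print(s["eef_pos"],s["tcp_rot"],s["force"],s["clock"],s["joint_positions"])
E
```

```text
[(-30, np.float64(23.5)), (-2, np.float64(23.5)), (28, np.float64(23.0))]
[(-30, None), (-2, np.float64(31.5)), (28, np.float64(31.5))]
[451.58160467  14.05538034  -2.50645628] [173.56988197   1.59699296  -8.91346178] [ -9.07904387 -17.8795803   34.99533496] 7.7 [ 16.09518739  23.53363788 -30.61868135 122.39461826  25.12375073
  43.88405683 -40.88316162]
```

The carrier has moved 8 mm (front at 31.5, 87 mm still to go). With the tilt, tool -y now drives downward too, and that jammed it. I compensate with a negative dz and longer steps.

```bash
python3 -m creep '[{"jaw":255,"dx":-0.001,"dy":-0.015,"dz":-0.0005,"spin":0},{"jaw":255,"dx":-0.001,"dy":-0.015,"dz":-0.0005,"spin":0}]'|grep -E "eef|rot|force"
```

```text
eef_pos: [453.4, 28.2, -1.3]
tcp_rot: [172.2, 1.7, -9.7]
force: [-1.9, -5.8, 10.0]
```

```bash
python3 -m creep '[{"jaw":255,"dx":-0.001,"dy":-0.018,"dz":-0.0010,"spin":-0.3},{"jaw":255,"dx":-0.001,"dy":-0.018,"dz":-0.0010,"spin":-0.3}]'|grep -E "eef|rot|force"
python3 - <<'E'
from h import *
im=viewer.read_camera("top"); cv2.imwrite("pics/top2.png",im); print(front(im,31))
E
```

```text
eef_pos: [456.2, 49.9, -1.2]
tcp_rot: [170.7, 1.9, -9.6]
force: [-4.2, -11.4, 19.4]
[(-30, np.float64(-50.5)), (-2, None), (28, np.float64(72.0))]
```

The front is at about 71 mm, past the bridge (45–60). I continue.

```bash
python3 -m creep '[{"jaw":255,"dx":-0.001,"dy":-0.018,"dz":-0.0016,"spin":-0.3},{"jaw":255,"dx":-0.001,"dy":-0.018,"dz":-0.0016,"spin":-0.3}]'|grep -E "eef|rot|force"
```

```text
eef_pos: [459.5, 74.7, -0.7]
tcp_rot: [169.4, 2.1, -9.4]
force: [-3.2, -11.1, 16.6]
```

```bash
python3 -m creep '[{"jaw":255,"dx":-0.002,"dy":-0.018,"dz":-0.0018,"spin":-0.3},{"jaw":255,"dx":-0.001,"dy":-0.015,"dz":-0.0016,"spin":-0.3}]'|grep -E "eef|rot|force"
python3 - <<'E'
from h import *
im=viewer.read_camera("top"); cv2.imwrite("pics/top3.png",im); print(front(im,31))
E
```

```text
eef_pos: [462.0, 93.2, -0.2]
tcp_rot: [167.9, 2.3, -9.3]
force: [-3.5, -10.8, 14.6]
[(-30, np.float64(5.5)), (-2, np.float64(-9.0)), (28, None)]
```

```bash
python3 -m creep '[{"jaw":255,"dx":-0.001,"dy":-0.012,"dz":-0.0013,"spin":0}]'|grep -E "eef|rot|force"
python3 -m creep '[{"jaw":255,"dx":-0.001,"dy":-0.012,"dz":-0.0013,"spin":0}]'|grep -E "eef|rot|force"
python3 - <<'E'
from h import *
im=viewer.read_camera("scene"); a=im[235:365,230:380]
cv2.imwrite("pics/c7.png",cv2.resize(a,None,fx=4.6,fy=4.6,interpolation=cv2.INTER_CUBIC))
print(proj("scene",[*(C+118*D),42]),proj("scene",[*(C+118*D),30]))
E
```

```text
eef_pos: [462.3, 96.9, 0.1]
tcp_rot: [166.9, 2.4, -9.4]
force: [-2.0, -20.9, 12.3]
eef_pos: [462.0, 95.9, 0.5]
tcp_rot: [165.5, 2.5, -9.8]
force: [-2.7, -17.1, 17.1]
[258.98490371 323.05796579] [259.63245166 325.99584105]
```

View pics/c7.png

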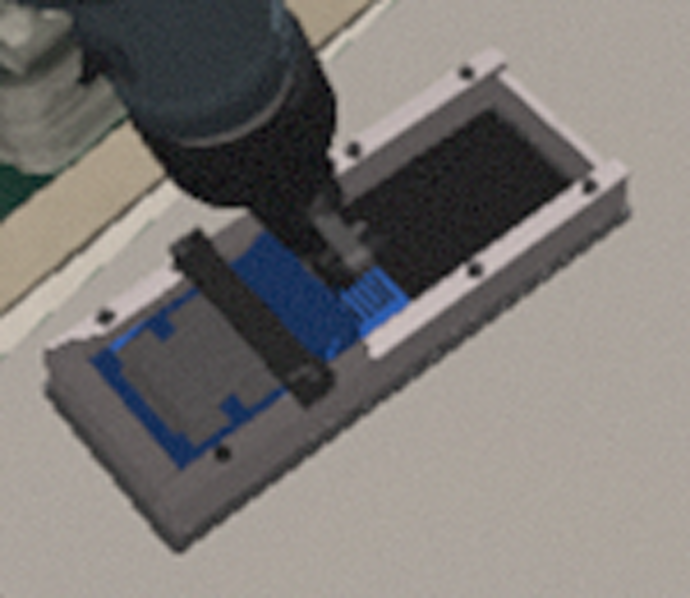

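The picture shows the front edge (crop 140,412, px 260,325) against the end stop, whose projected face is (259.6,326). The leaf lies on top of the carrier and the push force jumped to 20 N without motion, so it is home. I lift straight up (world z, allowing for the 14.5° tilt).

```bash
python3 -m creep '[{"jaw":255,"dx":0,"dy":0.001,"dz":-0.005,"spin":0},{"jaw":255,"dx":0,"dy":0.002,"dz":-0.008,"spin":0},{"jaw":255,"dx":0,"dy":0.004,"dz":-0.012,"spin":0},{"jaw":255,"dx":0,"dy":0.006,"dz":-0.02,"spin":0},{"jaw":255,"dx":0,"dy":0.008,"dz":-0.03,"spin":0},{"jaw":255,"dx":0,"dy":0.01,"dz":-0.04,"spin":0},{"jaw":255,"dx":0,"dy":0.02,"dz":-0.04,"spin":0},{"jaw":255,"dx":0,"dy":0.04,"dz":-0.02,"spin":0},{"jaw":255,"dx":0,"dy":0.04,"dz":-0.02,"spin":0},{"jaw":255,"dx":0,"dy":0,"dz":0,"spin":0},{"jaw":255,"dx":0,"dy":0,"dz":0,"spin":0}]'
python3 - <<'E'
from h import *
im=viewer.read_camera("scene"); a=im[235:365,230:380]
cv2.imwrite("pics/c8.png",cv2.resize(a,None,fx=4.6,fy=4.6,interpolation=cv2.INTER_CUBIC))
t=viewer.read_camera("top"); cv2.imwrite("pics/top4.png",t); print(front(t,35))
E
```

```text
clock: 9.95
eef_pos: [458.1, 19.6, 233.7]
tcp_rot: [165.6, 2.4, -9.2]
force: [-0.4, 0.5, 0.2]
grip_width: -0.0
[(-30, None), (-2, None), (28, np.float64(117.5))]
```

View pics/c8.png

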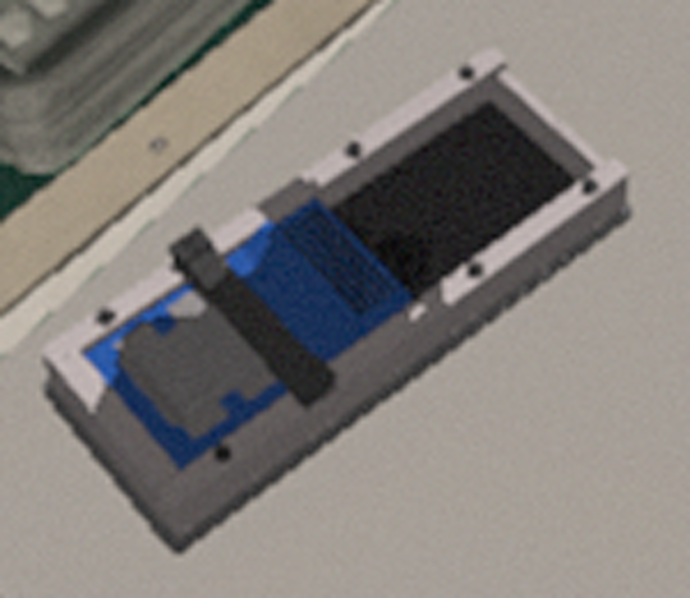

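The carrier stayed against the stop after release; its front corners (85,350) and (180,465) have not moved and the tool is clear. One numeric check on the rear edge, then I hand in.

Run:
```python
from h import *
from bench import manip
p=onz("scene",(230+366/4.6,235+248/4.6),36); print("rear edge x (home -12):",(p[:2]-C)@D,"y",(p[:2]-C)@N)
print(front(viewer.read_camera("top"),35), sensors.read_state()["force"])
print(manip.finish_job())
```

```text
rear edge x (home -12): -9.393971978446537 y 0.24314694682545096
[(-30, None), (-2, None), (28, np.float64(117.5))] [-0.28421807 -0.17481086  0.18007243]
the job is handed in; nothing more can be done
None
```

I pressed the carrier down behind its thumb rib and pushed it under the bridge and the leaf spring. Once it was against the end stop I lifted clear and handed in at about 10 s; no verdict was reported.

**Last checks**
- **Position:** the front edge measured x ≈ 117.5 mm against the stop face at 118 mm. The rear edge measured about -9 mm against -12 mm when home; I put the 3 mm difference down to the picture and calibration.
- **At the stop:** the push force jumped to about 20 N with no further motion, and the carrier did not move when I lifted off.
- **Leaf spring, bed and tilt:** I could not read these joints. I judged them only from the picture, which shows the leaf lying on the carrier and the carrier under the bridge.
- **After release:** the tool was clear and the force reading was about 0.
- **Stamp, screwdriver, tape and marker:** I did not check these again afterwards; the tool kept away from them.

**What disagreed or went wrong**
- **TCP height:** the fingertips were really about 33 mm higher than the TCP reading. The images suggested about 25 mm, and touching the pad at reading z ≈ 9 settled it.
- **Pressing too hard:** the first pushes pressed with up to about 40 N, so the carrier barely moved and the tool tilted, up to 14.5° by the end. I corrected with a lighter press and longer steps.

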